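# Set the welding transformer to the five-dot range and switch it on

### The job

Set up the welding transformer: push the upright tab on its range switch round, click by click, until the pointer rests at the five-dot mark, and only then press the flat start button fully down and let it come up again. Push the tab from the side with the outside of the fingers, never taking it between them. Leave the mushroom stop button alone, and neither shift nor pick up any of the things lying on the machine and the bench.

Things in the scene. Friction and masses are not known exactly. Their poses are not given: they have to be found in the camera images.
- welder: welding transformer, a heavy painted steel case fixed to the bench, 420 (x) x 250 (y) x 200 mm high, flat top; origin at the centre of its underside, x from its front (robot side) to its rear, y to its left, z up. On top: the range switch on a round scale plate (radius 97 mm), two buttons at the front edge with a lamp between, at the rear a carrying handle 49 mm high
- range_axis (a point): pivot of the range switch, on the scale plate's upper face (2 mm above the welder's top, 25 mm in front of its centre); axes are the welder's; the switch turns about z. Hub 58 mm across, 17 mm high. Click force: a spring pulls the switch into the nearest position; moving off takes about 5 N at the tab, and from half way (0.35 rad) it jumps to the next by itself
- range (a joint): angle of the range switch, rad, growing clockwise seen from above. Six click positions, marked by one to six black dots: one at 0, two at 0.698, three at 1.396, four at 2.094, five at 2.793, six at 3.491; end stops just beyond the first and last. At value q the arm points to 1.745 - q rad, counter-clockwise from the welder's +x
- range_tab (a point): top centre of the upright tab on the switch's black arm, 56 mm from the pivot, 55 mm above the scale plate. Tab: 22 mm long radially (x of this point, outward), 9 mm thick (along the circle), upright, free from 13 mm above the plate to its top. Below it the arm is 18 mm wide, 13 mm high; its pointer nose ends 76 mm from the pivot
- five_dots (a point): the five-dot mark on the scale plate (three dots in an inner row, two in an outer): middle of the inner row, 80 mm from the pivot; axes are the welder's
- start_top (a point): top centre of the start button: a flat black disc 31 mm across in a steel collar 40 mm across, top 14 mm above the welder's top and 7 mm above the collar; at the front edge of the top, left (165 mm in front of the case's centre, 45 mm left). Pressed straight down
- start (a joint): travel of the start button in m: 0 up, 0.006 fully down; a spring (1.5 N at first, 4.5 N fully down) brings it back up
- stop_top (a point): top centre of the stop button: a mushroom head 40 mm across, 32 mm above the welder's top, 90 mm to the right of the start button
- stop (a joint): travel of the stop button in m: 0 up, 0.006 fully down; same spring
- magnet: not part of the job: triangular open welding magnet, 70 mm long, 14 mm thick, 66 mm high, standing on the rear right of the welder's top; origin at the middle of its underside
- bush: not part of the job: short steel tube, 34 mm across, 30 mm high, standing on the front left corner of the welder's top; origin at the middle of its underside
- hammer: not part of the job: hammer with a handle, 280 mm long, lying on the bench; origin at the middle of its underside
- pliers: not part of the job: locking pliers, about 190 mm long, 13 mm thick, lying on the bench; origin at the middle of its underside
- earmuffs: not part of the job: pair of ear defenders, about 175 x 140 mm, 72 mm high, on the bench; origin at the middle of its underside
- grinder: not part of the job: angle grinder, about 280 mm long with a side handle, 75 mm high, on the bench left of the welder; origin at the middle of its underside
- rods: not part of the job: carton of welding rods, 250 x 62 x 28 mm, lying on the bench right of the welder; origin at the middle of its underside
- flange: not part of the job: pipe piece on a round flange, 92 mm across, 50 mm high, on the bench in front of the welder; origin at the middle of its underside

How it is judged:
On the way, in this order (a step that is already met when the one before it is completed fails the run):
1. the range switch rests at the five-dot mark (value of joint range between 2.673 and 2.913 rad and velocity of joint range between -0.1 and 0.1 rad/s and value of joint start below 0.002 m), for 0.2 s.
2. the start button is pressed down (value of joint range between 2.673 and 2.913 rad and value of joint start above 0.0045 m), for 0.05 s.
At the end, for the whole second after the job is handed in: The range switch rests within 0.12 rad of the five-dot position, the start button has been pressed at least 4.5 mm after that and is up again, the stop button is up and every other thing is within 25 mm of where it was (value of joint range between 2.673 and 2.913 rad and velocity of joint range between -0.05 and 0.05 rad/s and value of joint each of start, stop below 0.0015 m and not (distance of magnet from where it was at the start of the episode above 0.025 m) and not (distance of bush from where it was at the start of the episode above 0.025 m) and not (distance of hammer from where it was at the start of the episode above 0.025 m) and not (distance of pliers from where it was at the start of the episode above 0.025 m) and not (distance of earmuffs from where it was at the start of the episode above 0.025 m) and not (distance of grinder from where it was at the start of the episode above 0.025 m) and not (distance of rods from where it was at the start of the episode above 0.025 m) and not (distance of flange from where it was at the start of the episode above 0.025 m)); the robot touches nothing.
It fails at once if the start button is pressed while the range switch is not at the five-dot mark (value of joint start above 0.003 m and not (value of joint range between 2.673 and 2.913 rad)).
It fails at once if the stop button is pressed (value of joint stop above 0.003 m).
It fails at once if the tab is taken between the fingers (horizontal distance between the grasp point and range_tab below 0.007 m and z of the grasp point in the frame of range_tab below 0 m).
It fails at once if one of the other things is shifted or picked up (distance of any of magnet, bush, hammer, pliers, earmuffs, grinder, rods, flange from where it was at the start of the episode above 0.025 m).
It also fails if it takes over 64 s, if anything falls off the work surface, if the arm or the gripper's body presses on something with over 40 N, if the wrist force passes 120 N, or if a joint passes its speed limit or range.

### The arm

A 6-joint arm with a two-finger parallel gripper is mounted at the origin on the work surface. World frame = base frame: x ahead of the robot, y to its left, z up, the work surface at z = 0. Lengths are in m, angles in rad, forces in N, time in s.
With the tool pointing down it reaches from about 0.375 to 0.9 m from the base axis. Payload 3.1 kg.
Tool frame: the origin (TCP) lies on the front face of the gripper's body, between the roots of the fingers; the fingertips stand 73 mm ahead of it and the grasp point (between the pads) lies 54 mm ahead of it (manip.finger_overhang is the distance from the TCP to the fingertips, in m); z points along the fingers, y is the direction in which the jaws open and shut (so a half turn about z gives the same grasp; the last joint's range is limited). The gripper opens to 85 mm and grips with 20 to 120 N. Pads are 22 mm wide; open, the fingers measure 114 mm over their backs; the gripper's body (76 mm by 85 mm) begins 54 mm behind the grasp point. The pads swing forward as they close: fully open they stand 13 mm farther back than shut.
Start: joints at [-1.472, 0.527, 1.433, -0, 1.181, -0.178], TCP at [0.171, -0.601, 0.304] pointing down, gripper open.
Joint ranges: [-3.08, 3.08], [-0.75, 2.2], [0.22, 2.44], [-1.43, 4.57], [0, 2.65], [-2.85, 2.85]. Speed limits (rad/s): [2.79, 2.79, 3.14, 3.14, 3.14, 3.14].

### API

Orientations are given as a unit quaternion [x, y, z, w].
In Python, from station import manip gives the robot as it stands.
- The arm moves only by the tool apply_moves, never from a script. Its argument "increments" is a list that holds one entry, the list of rows, each a list of 4 numbers: the shift along the tool's x, y, z in m, then the turn about the tool's z in degrees. In form: [[[dx, dy, dz, spin], ...]]. A call has 1 to 5 rows; each row shifts and turns the pose as measured when the row begins, along the tool's axes as they then stand; what a row does not reach is not made up. A row lasts 1/10 s, in which the tool goes at most 50 mm and 8.59 degrees, less where a joint would pass 70% of its speed; a pose out of reach is approached as far as the arm can. A call with a gripper value outside its range is refused whole. "fingers" is the opening, from 0 (shut) to 1 (fully open), set as the call begins (left out, the last holds). The fingers move at their own pace and stop on an object; "newtons" is the grip in N (left out, the last holds). Time passes only in rows, so rows that do not move let the fingers close. It gives the time, the measured TCP pose, the force and the opening at its end, in the units of the state.
- manip.sense(): the state, without advancing time (a new reading comes with each control period).
- manip.snapshot(name): name is "scene" or "top"; returns (picture, depth): 400x640x3 uint8, red, green, blue; 400x640 float32, m along the optical axis (not along the pixel's ray), 0 where there is no reading.
- manip.camera_model(name): a dict with "mtx" (3x3 intrinsics, pixels), "R" (3x3) and "t" (3): a world point X has camera coordinates R X + t. Camera axes: x right, y down, z forward; pixel columns grow to the right and rows downward; lengths in m; the calibration is good to about 2 mm. A picture is of the moment at which its call begins. camera_model takes no time and is no camera call.
- manip.sign_off(): hands the job in, once; it reports no verdict.
The state is a dict: "t": time; "q": joint angles; "qd": joint speeds; "tau": joint torques, N m; "tcp_pos": TCP position; "tool_rot": TCP orientation; "force": force on the tool from outside, world axes, zero at the start; "ft_torque": the same for the moment, N m; "finger_gap": opening from 0.0 (shut) to 1.0 (fully open).
Only numpy, scipy, OpenCV 4.12 (cv2) and the standard library are available. Lean on these libraries where they do the work, as an engineer would, in place of code of your own. Each camera call takes 0.05 s, during which the arm holds its last target.

## Working session

There is one attempt and no reset: what is moved stays moved. The work goes in short steps, Python scripts to look and compute and a tool call to move; the robot and the scene stay as the last step left them, time stands still between calls to the robot, and variables do not carry over. Pictures are saved under pics/ and viewed, and the job is handed in when it is done.

Besides the shell and the picture viewer there is one more tool, called after "Emit:" as name([rows], argument=value, ...), one row to a line, values as JSON. apply_moves: Moves the arm, as the interface text tells. Its arguments: {"type":"object","properties":{"increments":{"type":"array","items":{"type":"array","items":{"type":"array","items":{"type":"number"}}}},"fingers":{"type":"number"},"newtons":{"type":"number"}},"required":["increments"]}

```bash
ls; mkdir -p pics
python3 - <<'E'
from station import manip
import cv2,numpy as np
s=manip.sense();print(s)
for n in ("scene","top"):
    p,d=manip.snapshot(n);cv2.imwrite(f"pics/{n}0.png",p[:,:,::-1]);np.save(f"pics/{n}0d.npy",d)
    print(n,manip.camera_model(n))
print(manip.finger_overhang)
E
```

```text
pics
{'t': 0.0, 'q': array([-1.47253228e+00,  5.28483432e-01,  1.43388704e+00,  1.17823762e-05,
        1.18140408e+00, -1.78523126e-01]), 'qd': array([-6.96274508e-05, -4.33728671e-04,  1.45171925e-03,  1.35754071e-03,
       -5.34293305e-04,  3.78865265e-05]), 'tau': array([-4.04461452e-04, -4.42353415e+01, -1.78025311e+01, -4.28843541e-04,
        8.22638045e-03,  4.85771253e-06]), 'tcp_pos': array([ 0.17075322, -0.60064697,  0.3029277 ]), 'tool_rot': array([ 9.90438603e-01,  1.37949934e-01,  4.92108725e-05, -1.08985199e-03]), 'force': array([-0.33077168, -0.26347814,  0.04567978]), 'ft_torque': array([ 0.03329751, -0.01621632,  0.00915612]), 'finger_gap': 0.9984074383044435}
scene {'mtx': array([[383.36058184,   0.        , 313.10490102],
       [  0.        , 383.36058184, 197.23746116],
       [  0.        ,   0.        ,   1.        ]]), 'R': array([[-0.46945059,  0.88285514,  0.01352573],
       [ 0.75670596,  0.41017108, -0.50907345],
       [-0.45498597, -0.22874983, -0.8606168 ]]), 't': array([ 0.27288788, -0.34278654,  1.59175714])}
top {'mtx': array([[367.64893776,   0.        , 320.43066406],
       [  0.        , 367.64893776, 194.97123396],
       [  0.        ,   0.        ,   1.        ]]), 'R': array([[-0.00157476, -0.99999701, -0.00186945],
       [-0.99695786,  0.00171565, -0.07792354],
       [ 0.07792652,  0.00174105, -0.99695759]]), 't': array([-0.02006834,  0.58253392,  1.2268771 ])}
0.0726
```

View pics/top0.png

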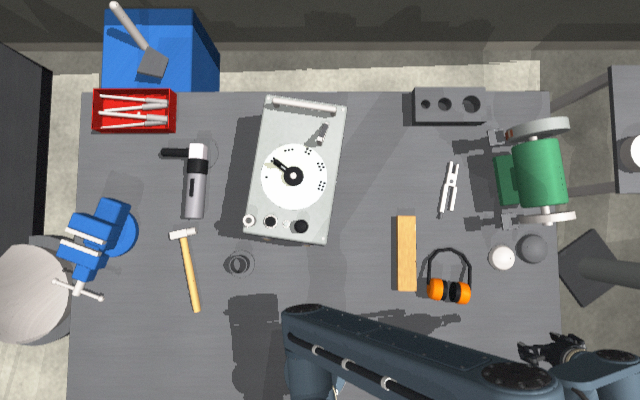

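View pics/scene0.png

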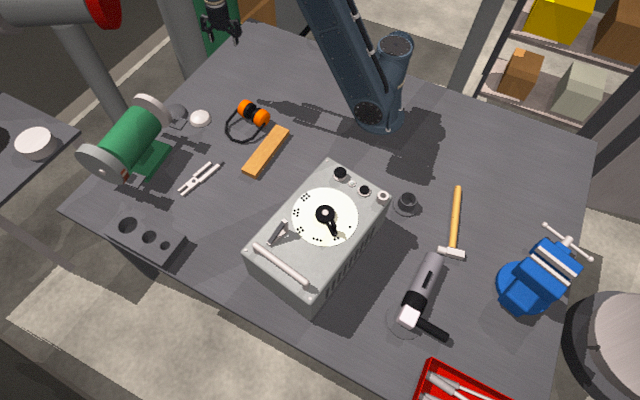

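The top view shows the welder at about (295,165), rotated slightly. The scale plate is at (293,177), the bush and buttons are at (249,220)–(301,227), and the flange is in front at (239,263). I'll zoom in and measure.

Run:
```python
import cv2
a=cv2.imread("pics/top0.png")[85:255,220:360];cv2.imwrite("pics/ztop.png",cv2.resize(a,None,fx=3.5,fy=3.5,interpolation=2))
a=cv2.imread("pics/scene0.png")[150:320,235:420];cv2.imwrite("pics/zsc.png",cv2.resize(a,None,fx=3.5,fy=3.5,interpolation=2))
```

```text
(no output)
```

View pics/ztop.png

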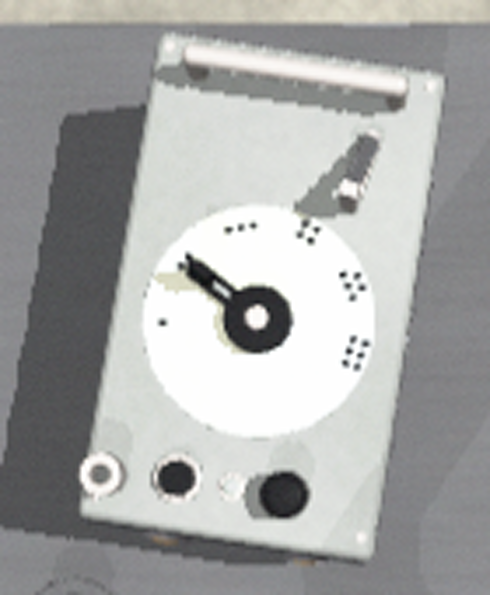

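View pics/zsc.png

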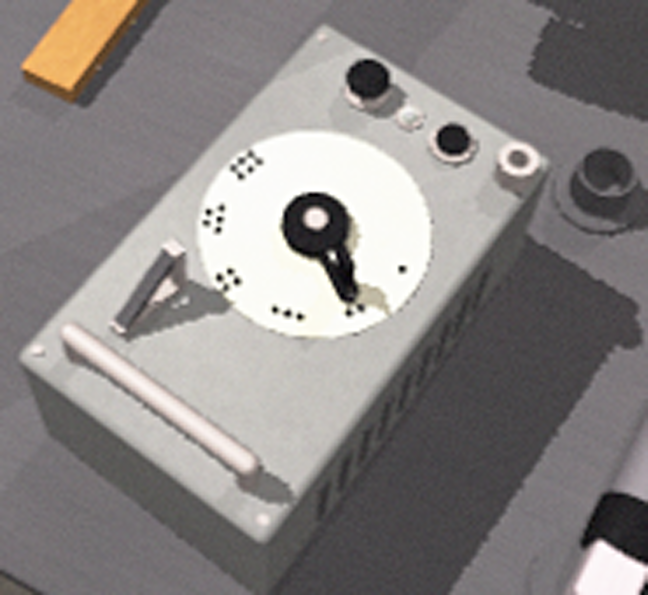

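The switch is at two dots, so it needs three clicks clockwise. The magnet stands near the three- and four-dot side, just outside the plate. Next I'll measure the plate, the yaw from the dots, the buttons, the tab and the magnet.

```bash
cat > h.py <<'E'
import cv2,numpy as np
from station import manip
def ray(n,u,v,z):
    c=manip.camera_model(n);M=c["mtx"];R=c["R"];t=c["t"]
    d=R.T@np.linalg.inv(M)@np.array([u,v,1.]);o=-R.T@t
    return o+d*(z-o[2])/d[2]
def proj(n,X):
    c=manip.camera_model(n);p=c["mtx"]@(c["R"]@np.asarray(X)+c["t"]);return p[:2]/p[2]
E
python3 - <<'E'
from h import *
for n,box in (("top",(255,135,335,217)),("scene",(285,180,365,255))):
    im=cv2.imread(f"pics/{n}0.png");x0,y0,x1,y1=box
    m=np.zeros(im.shape[:2],np.uint8);m[y0:y1,x0:x1]=(im[y0:y1,x0:x1].min(2)>222)*255
    m=cv2.morphologyEx(m,cv2.MORPH_OPEN,np.ones((2,2)))
    cs,_=cv2.findContours(m,0,2);c=max(cs,key=cv2.contourArea);h=cv2.convexHull(c)
    P=np.array([ray(n,u+0.,v+0.,.202)[:2] for u,v in h[:,0]])
    (cx,cy),r=cv2.minEnclosingCircle(P.astype(np.float32))
    A=np.c_[2*P,np.ones(len(P))];s=np.linalg.lstsq(A,(P**2).sum(1),rcond=None)[0]
    print(n,"plate minenc",cx,cy,r,"lsq",s[:2],np.sqrt(s[2]+s[0]**2+s[1]**2))
    g=im.max(2)
    k=np.zeros_like(m);hh=cv2.drawContours(np.zeros_like(m),[h],-1,255,-1)
    k=((g<130)&(hh>0)).astype(np.uint8)
    N,L,S,C=cv2.connectedComponentsWithStats(k)
    for i in range(1,N):
        w=ray(n,*C[i],.202); print("  blob",S[i,4],C[i].round(1),w[:2].round(4),"rel",round(np.hypot(*(w[:2]-[cx,cy])),4),round(np.arctan2(w[1]-cy,w[0]-cx),3))
E
```

```text
top plate minenc 0.6453239917755127 0.03334304690361023 0.12996919453144073 lsq [0.63683479 0.03579613] 0.1121191177802339
  blob 21 [318.9 143. ] [ 0.7219 -0.017 ] rel 0.0916 -0.581
  blob 1 [292. 149.] [0.7041 0.062 ] rel 0.0654 0.453
  blob 2 [307.  148.5] [0.7055 0.0179] rel 0.0622 -0.251
  blob 1 [285. 150.] [0.7012 0.0826] rel 0.0745 0.722
  blob 1 [288. 150.] [0.7012 0.0737] rel 0.0689 0.626
  blob 1 [310. 150.] [0.7011 0.0091] rel 0.0608 -0.41
  blob 1 [305. 152.] [0.6951 0.0238] rel 0.0507 -0.19
  blob 2 [308.5 153. ] [0.6922 0.0135] rel 0.0509 -0.401
  blob 341 [289.5 173.1] [0.6328 0.0691] rel 0.0379 1.909
  blob 2 [317.5 163. ] [ 0.6625 -0.0129] rel 0.0493 -1.216
  blob 1 [322. 163.] [ 0.6624 -0.0261] rel 0.0618 -1.291
  blob 1 [319. 166.] [ 0.6536 -0.0173] rel 0.0513 -1.409
  blob 1 [323. 167.] [ 0.6506 -0.029 ] rel 0.0626 -1.486
  blob 1 [320. 170.] [ 0.6418 -0.0202] rel 0.0537 -1.637
  blob 1 [266. 177.] [0.6214 0.1376] rel 0.107 1.796
  blob 2 [320.5 181.5] [ 0.6079 -0.0216] rel 0.0665 -2.169
  blob 1 [324. 183.] [ 0.6035 -0.0318] rel 0.0774 -2.142
  blob 2 [319.5 185
[... 891 characters left out ...]
.0245] rel 0.0934 -1.184
  blob 2 [297.5 212. ] [ 0.6547 -0.0159] rel 0.0823 -1.24
  blob 1 [297. 215.] [ 0.6641 -0.0123] rel 0.0826 -1.118
  blob 2 [300.5 227. ] [0.6932 0.0155] rel 0.0801 -0.618
  blob 4 [349.5 226.5] [0.6249 0.1386] rel 0.0767 1.611
  blob 3 [297.3 228.7] [0.7022 0.0101] rel 0.0905 -0.61
  blob 3 [302.3 229.7] [0.6982 0.0242] rel 0.0797 -0.493
  blob 2 [299.  231.5] [0.7077 0.0186] rel 0.0907 -0.497
  blob 4 [337.5 237.5] [0.6724 0.1235] rel 0.0759 0.946
  blob 1 [313. 238.] [0.7067 0.0632] rel 0.0787 0.016
  blob 2 [316.5 239. ] [0.7047 0.0734] rel 0.0776 0.148
  blob 3 [334.3 238.7] [0.6799 0.1172] rel 0.0758 0.817
  blob 2 [320.5 240. ] [0.7021 0.0847] rel 0.0775 0.298
```

Run:
```python
from h import *
im=cv2.imread("pics/top0.png")
for th in (228,235,240,245):
    m=np.zeros(im.shape[:2],np.uint8);m[135:217,255:335]=(im[135:217,255:335].min(2)>th)*255
    m=cv2.morphologyEx(m,cv2.MORPH_OPEN,np.ones((3,3)))
    cs,_=cv2.findContours(m,0,2);c=max(cs,key=cv2.contourArea);h=cv2.convexHull(c)
    P=np.array([ray("top",u,v,.202)[:2] for u,v in h[:,0]])
    print(th,cv2.minEnclosingCircle(P.astype(np.float32)),cv2.boundingRect(h))
# marks middle of inner row: 1:single,3:row,5,6 etc  (welder angles)
from scipy.optimize import least_squares
import math
obs={"scene":[(0,[349.5,226.5]),(2,[316.5,239]),(3,[301.4,228.4]),(4,[297.5,212]),(5,[306,198])],
     "top":[(0,[266,177]),(3,[306.8,152.5]),(4,[319,166.3]),(5,[319.3,184.8])]}
for n,o in obs.items():
    def f(p):
        r=[]
        for k,uv in o:
            a=1.745-.698*k+p[2]
            w=ray(n,*uv,.202)[:2]; r+=list(p[:2]+.080*np.array([math.cos(a),math.sin(a)])-w)
        return r
    s=least_squares(f,[.63,.06,-.17]);print(n,s.x,np.abs(s.fun).max())
# tops: hub white disc, buttons by dark blobs
for n,box,z in (("top",(260,205,285,235),.214),("top",(290,215,320,242),.232),("scene",(355,180,375,198),.214),("scene",(330,165,350,182),.232)):
    im=cv2.imread(f"pics/{n}0.png");x0,y0,x1,y1=box
    k=(im[y0:y1,x0:x1].max(2)<60).astype(np.uint8)
    N,L,S,C=cv2.connectedComponentsWithStats(k);i=1+S[1:,4].argmax()
    print(n,S[i],(C[i]+[x0,y0]).round(1),ray(n,*(C[i]+[x0,y0]),z).round(4))
```

```text
228 ((0.6239830255508423, 0.056826282292604446), 0.0986509919166565) (261, 143, 66, 67)
235 ((0.6235931515693665, 0.056578267365694046), 0.09791462868452072) (261, 144, 66, 66)
240 ((0.6237402558326721, 0.056749388575553894), 0.09710745513439178) (261, 144, 66, 66)
245 ((0.6237166523933411, 0.057344865053892136), 0.0967930406332016) (261, 144, 66, 65)
scene [ 0.62628836  0.05864509 -0.15773345] 0.0007626958993652844
top [ 0.62353148  0.05735914 -0.15145662] 0.000485714511909173
top [ 6 12  9  9 64] [269.8 221.1] [0.4929 0.1235 0.214 ]
top [  4   5  14  13 129] [300.4 226. ] [0.4787 0.0349 0.232 ]
scene [ 5  6  9  8 58] [364.  189.5] [0.498  0.1256 0.214 ]
scene [ 4  2 12 11 99] [339.8 172.1] [0.4877 0.0382 0.232 ]
```

```bash
cat >> h.py <<'E'
import math
from scipy.spatial.transform import Rotation as Ro
PIV=np.array([.625,.058]);YAW=-.155
def w2(r,th,tan=0):  # th world angle, tan: ccw offset
    return PIV+r*np.array([math.cos(th),math.sin(th)])+tan*np.array([-math.sin(th),math.cos(th)])
def goto(xy,z,phi=None):
    s=manip.sense();R=Ro.from_quat(s["tool_rot"]).as_matrix()
    p=s["tcp_pos"];d=np.array([*xy,z])-p;ph=math.atan2(R[1,0],R[0,0])
    out=R.T@d
    print("t",round(s["t"],2),"tcp",p.round(4),"phi",round(ph,3),"F",s["force"].round(1),"delta tool mm",(1000*out).round(1),"spin deg",None if phi is None else round(-math.degrees(phi-ph),1),"tilt",R[:2,2].round(3))
def cloud(n,d,box=None):
    c=manip.camera_model(n);v,u=np.mgrid[:400,:640];z=d
    X=np.stack([(u-c["mtx"][0,2])/c["mtx"][0,0]*z,(v-c["mtx"][1,2])/c["mtx"][1,1]*z,z],-1)
    return (X-c["t"])@c["R"]
E
python3 - <<'E'
from h import *
for n in("top","scene"):
    W=cloud(n,np.load(f"pics/{n}0d.npy"))
    rel=W[...,:2]-PIV
    m=(W[...,2]>.212)&(W[...,2]<.30)&(np.abs(rel).max(-1)<.2)
    N,L,S,C=cv2.connectedComponentsWithStats(m.astype(np.uint8))
    for i in range(1,N):
        if S[i,4]<5:continue
        q=W[L==i];r=np.hypot(*(q[:,:2]-PIV).T)
        print(n,S[i,4],C[i].round(0),q.min(0).round(3),q.max(0).round(3),"mean",q.mean(0).round(3),"rmin",r.min().round(3),"rmax",r.max().round(3))
print("tab",w2(.056,.892))
goto(w2(.056,.892,.031),.40,.7)
E
```

```text
top 247 [317. 107.] [ 0.803 -0.067  0.213] [0.825 0.076 0.254] mean [ 0.816 -0.012  0.245] rmin 0.194 rmax 0.227
top 116 [322. 134.] [ 0.715 -0.044  0.213] [ 0.778 -0.012  0.27 ] mean [ 0.74  -0.026  0.242] rmin 0.117 rmax 0.181
top 401 [290. 173.] [0.596 0.029 0.212] [0.673 0.116 0.261] mean [0.632 0.065 0.221] rmin 0.001 rmax 0.073
top 96 [249. 220.] [0.482 0.166 0.212] [0.513 0.197 0.235] mean [0.497 0.182 0.228] rmin 0.162 rmax 0.194
top 78 [270. 221.] [0.479 0.109 0.212] [0.507 0.137 0.218] mean [0.494 0.124 0.214] rmin 0.133 rmax 0.161
top 153 [301. 226.] [0.462 0.017 0.219] [0.499 0.054 0.235] mean [0.48  0.034 0.229] rmin 0.128 rmax 0.166
scene 120 [340. 172.] [0.462 0.019 0.218] [0.502 0.056 0.235] mean [0.485 0.038 0.227] rmin 0.125 rmax 0.164
scene 45 [365. 189.] [0.483 0.113 0.212] [0.507 0.141 0.217] mean [0.495 0.127 0.214] rmin 0.133 rmax 0.16
scene 112 [383. 197.] [0.482 0.169 0.212] [0.516 0.202 0.232] mean [0.501 0.186 0.225] rmin 0.163 rmax 0.196
scene 376 [327. 217.] [0.6   0.032 0.212] [0.676 0.118 0.26 ] mean [0.638 0.072 0.221] rmin 0.002 rmax 0.075
scene 184 [279. 230.] [ 0.717 -0.04   0.212] [ 0.782 -0.007  0.268] mean [ 0.745 -0.022  0.239] rmin 0.117 rmax 0.182
scene 178 [265. 252.] [ 0.806 -0.063  0.214] [0.825 0.058 0.252] mean [ 0.819 -0.021  0.245] rmin 0.195 rmax 0.229
tab [0.66015997 0.10158642]
t 0.1 tcp [ 0.1708 -0.6007  0.303 ] phi 0.277 F [-0.1 -0.  -0. ] delta tool mm [ 644.8 -567.3  -95.6] spin deg -24.2 tilt [-0.     0.002]
```

Emit:
apply_moves([
  [[0,0,-0.033,-8],[0,0,-0.033,-8],[0,0,-0.033,-8],[0,0,0,0],[0,0,0,0]],
], fingers=0, newtons=40)

```text
t: 0.6
tcp_pos: [0.1706, -0.5993, 0.4006]
tool_rot: [0.937, 0.348, 0.002, -0.006]
force: [-0.1, -0.9, -2.1]
finger_gap: 0.14
```

Run:
```python
from h import *
goto(w2(.056,.892,.031),.40,.7)
print(manip.sense()["finger_gap"])
```

```text
t 0.6 tcp [ 0.1706 -0.5993  0.4006] phi 0.712 F [-0.1 -0.9 -2.1] delta tool mm [ 822.9 -241.5    9.3] spin deg 0.7 tilt [-0.001  0.013]
0.1401702026589192
```

Emit:
apply_moves([
  [[0.045,-0.013,0,0],[0.045,-0.013,0,0],[0.045,-0.013,0,0],[0.045,-0.013,0,0],[0.045,-0.013,0,0]],
])

```text
t: 1.1
tcp_pos: [0.2985, -0.4008, 0.3946]
tool_rot: [0.94, 0.34, 0.001, -0.011]
force: [1.7, -0.8, 0.1]
finger_gap: -0.001
```

Emit:
apply_moves([
  [[0.045,-0.013,0,0],[0.045,-0.013,0,0],[0.045,-0.013,0,0],[0.045,-0.013,0,0],[0.045,-0.013,0,0]],
])

```text
t: 1.6
tcp_pos: [0.4316, -0.1958, 0.3916]
tool_rot: [0.942, 0.336, -0.001, -0.018]
force: [1.1, -0.7, 0.0]
finger_gap: 0.003
```

Run:
```python
from h import *
goto(w2(.056,.892,.031),.40,.7)
```

```text
t 1.6 tcp [ 0.4316 -0.1958  0.3916] phi 0.686 F [ 1.1 -0.7  0. ] delta tool mm [ 359.  -115.8   -0.4] spin deg -0.8 tilt [-0.014  0.034]
```

Emit:
apply_moves([
  [[0.045,-0.0145,0,0],[0.045,-0.0145,0,0],[0.045,-0.0145,0,0],[0.045,-0.0145,0,0],[0.045,-0.0145,0,0]],
])

```text
t: 2.1
tcp_pos: [0.561, 0.013, 0.389]
tool_rot: [0.942, 0.333, -0.007, -0.023]
force: [0.8, -0.5, -0.2]
finger_gap: 0.002
```

Emit:
apply_moves([
  [[0.04,-0.013,0,0],[0.03,-0.01,0,0],[0.015,-0.005,0,0],[0,0,0,0],[0,0,0,0]],
])

```text
t: 2.6
tcp_pos: [0.6097, 0.0967, 0.3818]
tool_rot: [0.942, 0.335, -0.013, -0.026]
force: [-0.3, -0.6, -0.3]
finger_gap: -0.001
```

Run:
```python
from h import *
goto(w2(.056,.892,.031),.40,.7)
for n in ("scene","top"):
    p,d=manip.snapshot(n);cv2.imwrite(f"pics/{n}1.png",p[:,:,::-1]);np.save(f"pics/{n}1d.npy",d)
a=cv2.imread("pics/scene1.png")[100:320,235:420];cv2.imwrite("pics/zsc1.png",cv2.resize(a,None,fx=2.7,fy=2.7,interpolation=2))
W=cloud("scene",np.load("pics/scene1d.npy"))
m=(np.hypot(W[...,0]-.64,W[...,1]-.12)<.06)&(W[...,2]>.275)&(W[...,2]<.45)
print("lowest",np.sort(W[m][:,2])[:10])
```

```text
t 2.6 tcp [0.6097 0.0967 0.3818] phi 0.684 F [-0.3 -0.6 -0.3] delta tool mm [ 35.7  -3.3 -18.4] spin deg -0.9 tilt [-0.042  0.039]
lowest [0.31224237 0.31310553 0.31422438 0.31469769 0.31560262 0.31582797
 0.31769179 0.31819862 0.31927866 0.31932471]
```

View pics/zsc1.png

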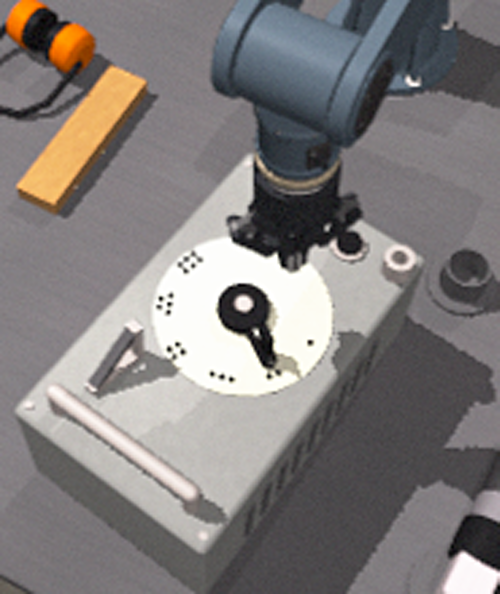

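The fingertips are about 71 mm below the TCP, as expected. A small 3° tilt has built up, so from here I'll work with the tip position.

```bash
cat >> h.py <<'E'
def tipto(xy,z,phi=None,fore=.073):
    s=manip.sense();R=Ro.from_quat(s["tool_rot"]).as_matrix()
    p=s["tcp_pos"]+R[:,2]*fore;d=np.array([*xy,z])-p;ph=math.atan2(R[1,0],R[0,0])
    rel=p[:2]-PIV
    print("t",round(s["t"],2),"tip",p.round(4),"phi",round(ph,3),"F",s["force"].round(1),"delta mm",(1000*(R.T@d)).round(1),"spin",None if phi is None else round(-math.degrees(phi-ph),1),"tilt",R[:2,2].round(3),"tip polar",np.hypot(*rel).round(4),round(math.atan2(rel[1],rel[0]),3))
E
python3 - <<'E'
from h import *
tipto(w2(.056,.892,.033),.232,.7)
E
```

```text
t 2.7 tip [0.6066 0.0988 0.3094] phi 0.683 F [-1.3 -1.2  0.3] delta mm [37.   3.7 77. ] spin -1.0 tilt [-0.042  0.039] tip polar 0.0448 1.995
```

Emit:
apply_moves([
  [[0.018,0.002,0,0],[0.018,0.002,0,0],[0,0,0.015,0],[0,0,0.015,0],[0,0,0,0]],
])

```text
t: 3.2
tcp_pos: [0.6377, 0.1082, 0.3533]
tool_rot: [0.944, 0.329, -0.013, -0.024]
force: [0.1, 0.4, -0.2]
finger_gap: 0.005
```

Run:
```python
from h import *
tipto(w2(.056,.892,.033),.232,.7)
```

```text
t 3.2 tip [0.6347 0.1109 0.2804] phi 0.67 F [ 0.1  0.4 -0.2] delta mm [ 7.3 -6.5 48.8] spin -1.7 tilt [-0.04   0.037] tip polar 0.0538 1.389
```

Emit:
apply_moves([
  [[0.008,-0.008,0,-1.5],[0,0,0,0],[0,0,0.017,0],[0,0,0.017,0],[0,0,0,0]],
])

```text
t: 3.7
tcp_pos: [0.6387, 0.1189, 0.3244]
tool_rot: [0.94, 0.341, -0.009, -0.023]
force: [-0.0, -0.2, -0.4]
finger_gap: -0.001
```

Run:
```python
from h import *
tipto(w2(.056,.892,.033),.232,.7)
```

```text
t 3.7 tip [0.6364 0.1216 0.2515] phi 0.695 F [-0.  -0.2 -0.4] delta mm [-1.  -0.8 19.6] spin -0.3 tilt [-0.032  0.037] tip polar 0.0646 1.394
```

Emit:
apply_moves([
  [[0,0,0.012,0],[0,0,0.011,0],[0,0,0,0],[0,0.006,0,0],[0,0.006,0,0]],
])

```text
t: 4.2
tcp_pos: [0.6465, 0.1112, 0.3023]
tool_rot: [0.94, 0.341, -0.007, -0.023]
force: [-5.4, 7.6, 0.1]
finger_gap: 0.002
```

Run:
```python
from h import *
tipto(w2(.056,.892,.019),.232,.7)
```

```text
t 4.2 tip [0.6444 0.114  0.2294] phi 0.697 F [-5.4  7.6  0.1] delta mm [ 0.5  0.9 -2.6] spin -0.2 tilt [-0.029  0.039] tip polar 0.0593 1.238
```

Emit:
apply_moves([
  [[0.001,0.005,0,0],[0.001,0.005,0,0],[0.002,0.005,0,0],[0.002,0.005,0,0]],
])

```text
t: 4.6
tcp_pos: [0.659, 0.1032, 0.3011]
tool_rot: [0.939, 0.341, -0.014, -0.031]
force: [-3.6, 0.9, 0.8]
finger_gap: 0.001
```

Run:
```python
from h import *
tipto(w2(.056,.52,.019),.232,.5)
```

```text
t 4.6 tip [0.6555 0.1067 0.2283] phi 0.698 F [-3.6  0.9  0.8] delta mm [ 3.7  8.7 -4.3] spin 11.3 tilt [-0.047  0.049] tip polar 0.0575 1.011
```

Emit:
apply_moves([
  [[0.002,0.005,-0.001,2],[0.002,0.005,-0.001,2],[0.001,0.003,0,2],[0,0,0,0]],
])

```text
t: 5.0
tcp_pos: [0.6746, 0.0934, 0.3026]
tool_rot: [0.957, 0.289, -0.013, -0.029]
force: [-0.0, -0.6, -0.1]
finger_gap: 0.002
```

Run:
```python
from h import *
tipto(w2(.056,.52,.019),.232,.5)
p,d=manip.snapshot("top");cv2.imwrite("pics/top2.png",p[:,:,::-1])
p,d=manip.snapshot("scene");cv2.imwrite("pics/scene2.png",p[:,:,::-1])
a=np.hstack([cv2.resize(cv2.imread("pics/scene2.png")[150:300,260:400],None,fx=2.8,fy=2.8),cv2.resize(cv2.imread("pics/top2.png")[85:235,220:360],None,fx=2.8,fy=2.8)])
cv2.imwrite("pics/z2.png",a)
```

```text
t 5.0 tip [0.6715 0.0968 0.2298] phi 0.588 F [-0.  -0.6 -0.1] delta mm [-3.1 -8.8 -1.6] spin 5.0 tilt [-0.042  0.047] tip polar 0.0606 0.696
```

View pics/z2.png

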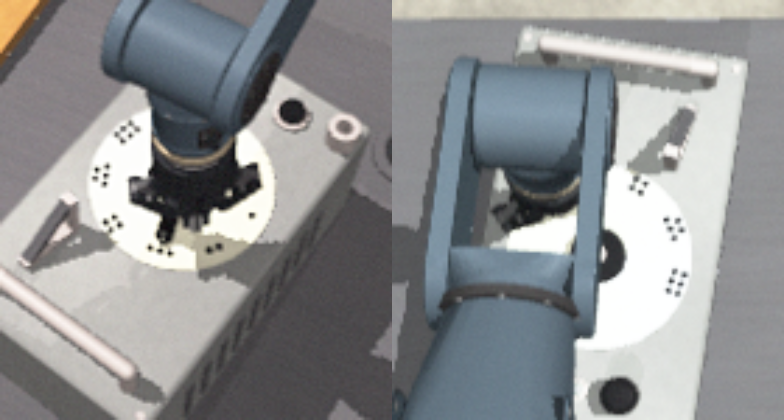

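The scene view shows the pointer at three dots (about (160,245) in the zoom) with no force left, so click one is done. On to the next.

Run:
```python
from h import *
tipto(w2(.056,.194,.021),.232,.1)
```

```text
t 5.1 tip [0.6709 0.0972 0.2298] phi 0.589 F [0.6 0.6 0.2] delta mm [-0.2  9.1 -2.8] spin 28.0 tilt [-0.043  0.047] tip polar 0.0603 0.708
```

Emit:
apply_moves([
  [[0,0.001,-0.001,8],[0,0.001,-0.001,8],[0,0.002,0,8],[0,0,0,0]],
])

```text
t: 5.5
tcp_pos: [0.6768, 0.0891, 0.3052]
tool_rot: [0.996, 0.078, -0.018, -0.025]
force: [0.3, 0.8, 0.5]
finger_gap: -0.002
```

Run:
```python
from h import *
tipto(w2(.056,.194,.019),.232,.0)
tipto(w2(.056,-.185,.019),.232,.0)
```

```text
t 5.5 tip [0.674  0.0925 0.2324] phi 0.158 F [0.3 0.8 0.5] delta mm [1.5 5.4 0. ] spin 9.0 tilt [-0.039  0.046] tip polar 0.0599 0.614
t 5.5 tip [0.674  0.0925 0.2324] phi 0.158 F [0.3 0.8 0.5] delta mm [ 5.3 27.3 -1.2] spin 9.0 tilt [-0.039  0.046] tip polar 0.0599 0.614
```

Emit:
apply_moves([
  [[0.002,0.005,0,2],[0.002,0.005,0,2],[0.001,0.005,0,2],[0.001,0.005,0,2]],
])

```text
t: 5.9
tcp_pos: [0.6829, 0.076, 0.3047]
tool_rot: [0.999, 0.01, -0.022, -0.03]
force: [-1.0, 3.2, 2.3]
finger_gap: 0.001
```

Run:
```python
from h import *
tipto(w2(.056,-.185,.019),.232,-.1)
```

```text
t 5.9 tip [0.6797 0.0804 0.2319] phi 0.021 F [-1.   3.2  2.3] delta mm [ 3.6 14.1 -1.1] spin 6.9 tilt [-0.044  0.06 ] tip polar 0.0591 0.389
```

Emit:
apply_moves([
  [[0.001,0.005,0,1],[0.001,0.005,0,1],[0.001,0.005,0,1],[0,0,0,0]],
])

```text
t: 6.3
tcp_pos: [0.6863, 0.0591, 0.3034]
tool_rot: [0.999, -0.018, -0.023, -0.029]
force: [-0.3, -0.2, -0.1]
finger_gap: -0.008
```

Run:
```python
from h import *
tipto(w2(.056,-.185,.019),.232,-.1)
```

```text
t 6.3 tip [0.683  0.0634 0.2306] phi -0.034 F [-0.3 -0.2 -0.1] delta mm [ 0.4 -3.1 -1.2] spin 3.8 tilt [-0.045  0.059] tip polar 0.0583 0.093
```

Run:
```python
from h import *
p,d=manip.snapshot("scene");cv2.imwrite("pics/scene3.png",p[:,:,::-1])
cv2.imwrite("pics/z3.png",cv2.resize(cv2.imread("pics/scene3.png")[150:300,260:400],None,fx=3.5,fy=3.5,interpolation=2))
tipto(w2(.056,-.504,.019),.232,-.6)
```

```text
t 6.35 tip [0.683  0.0636 0.2306] phi -0.034 F [-0.  -0.5  0.7] delta mm [ 0.7 15.9 -2.4] spin 32.4 tilt [-0.045  0.059] tip polar 0.0582 0.097
```

View pics/z3.png

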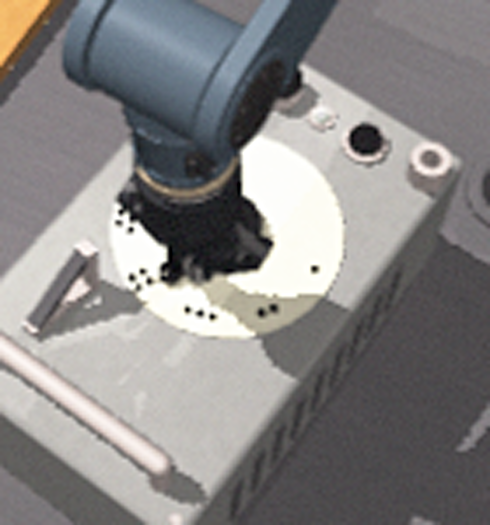

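The tab at (170,270) in the zoom now points at the four-dot mark. Next comes the last click, with a turn of the tool first.

Emit:
apply_moves([
  [[0.001,0.002,0,8],[0.001,0.001,0,8],[0,0,-0.001,8],[0,0,0,6]],
])

```text
t: 6.75
tcp_pos: [0.6894, 0.0519, 0.3038]
tool_rot: [0.958, -0.286, -0.028, -0.02]
force: [-1.2, 0.3, 0.0]
finger_gap: -0.001
```

Run:
```python
from h import *
print(manip.sense()["q"][5])
tipto(w2(.056,-.504,.019),.232,-.7)
tipto(w2(.056,-.88,.019),.232,-.7)
```

```text
2.035746998985878
t 6.75 tip [0.6863 0.0558 0.231 ] phi -0.58 F [-1.2  0.3  0. ] delta mm [ 1.8  8.6 -1.3] spin 6.9 tilt [-0.042  0.053] tip polar 0.0614 -0.035
t 6.75 tip [0.6863 0.0558 0.231 ] phi -0.58 F [-1.2  0.3  0. ] delta mm [ 6.5 30.2 -2.1] spin 6.9 tilt [-0.042  0.053] tip polar 0.0614 -0.035
```

Emit:
apply_moves([
  [[0.001,0.005,0,1],[0.001,0.005,0,1],[0.001,0.005,0,1],[0.001,0.005,0,1]],
])

```text
t: 7.15
tcp_pos: [0.683, 0.0357, 0.3035]
tool_rot: [0.947, -0.319, -0.026, -0.024]
force: [0.6, 6.6, -0.1]
finger_gap: 0.001
```

Run:
```python
from h import *
tipto(w2(.056,-.88,.019),.232,-.7)
```

```text
t 7.15 tip [0.6805 0.0403 0.2306] phi -0.648 F [ 0.6  6.6 -0.1] delta mm [ 3.8 13.7 -2. ] spin 3.0 tilt [-0.034  0.063] tip polar 0.0583 -0.309
```

Emit:
apply_moves([
  [[0.001,0.005,0,0],[0.001,0.005,0,0],[0.001,0.003,0,0],[0,0,0,0]],
])

```text
t: 7.55
tcp_pos: [0.6769, 0.0231, 0.3032]
tool_rot: [0.948, -0.317, -0.026, -0.026]
force: [0.8, -0.4, 1.0]
finger_gap: -0.001
```

Run:
```python
from h import *
tipto(w2(.056,-.88,.019),.232,-.7)
```

```text
t 7.55 tip [0.6745 0.0278 0.2304] phi -0.645 F [ 0.8 -0.4  1. ] delta mm [ 1.1  0.1 -1.7] spin 3.2 tilt [-0.033  0.065] tip polar 0.058 -0.548
```

The force is gone, so it has jumped. I'll back away, rise and check.

Emit:
apply_moves([
  [[0,-0.008,0,0],[0,-0.008,-0.01,0],[0,0,-0.03,0],[0,0,-0.035,0],[0,0,-0.03,0]],
])

```text
t: 8.05
tcp_pos: [0.6904, 0.0293, 0.4068]
tool_rot: [0.948, -0.317, -0.032, -0.022]
force: [0.7, -0.4, 0.0]
finger_gap: 0.0
```

Emit:
apply_moves([
  [[-0.02,-0.03,0,-8],[-0.02,-0.03,0,-8],[-0.02,-0.03,0,-8],[-0.02,-0.02,0,-8],[0,0,0,0]],
])

```text
t: 8.55
tcp_pos: [0.6708, 0.1641, 0.4282]
tool_rot: [0.999, -0.033, -0.013, -0.029]
force: [0.1, 0.4, -0.2]
finger_gap: 0.002
```

Run:
```python
from h import *
S=w2(0,0)+np.array([[math.cos(YAW),-math.sin(YAW)],[math.sin(YAW),math.cos(YAW)]])@[-.140,.045]
print(S)
tipto(S,.26,0)
p,d=manip.snapshot("scene");cv2.imwrite("pics/scene4.png",p[:,:,::-1])
p,d=manip.snapshot("top");cv2.imwrite("pics/top4.png",p[:,:,::-1])
a=np.hstack([cv2.resize(cv2.imread("pics/scene4.png")[150:300,260:400],None,fx=2.8,fy=2.8),cv2.resize(cv2.imread("pics/top4.png")[85:235,220:360],None,fx=2.8,fy=2.8)])
cv2.imwrite("pics/z4.png",a)
```

```text
[0.49362549 0.12407373]
t 8.55 tip [0.669  0.1684 0.3553] phi -0.065 F [ 0.1  0.4 -0.2] delta mm [-169.4   61.3   96.8] spin -3.7 tilt [-0.024  0.059] tip polar 0.1189 1.192
```

View pics/z4.png

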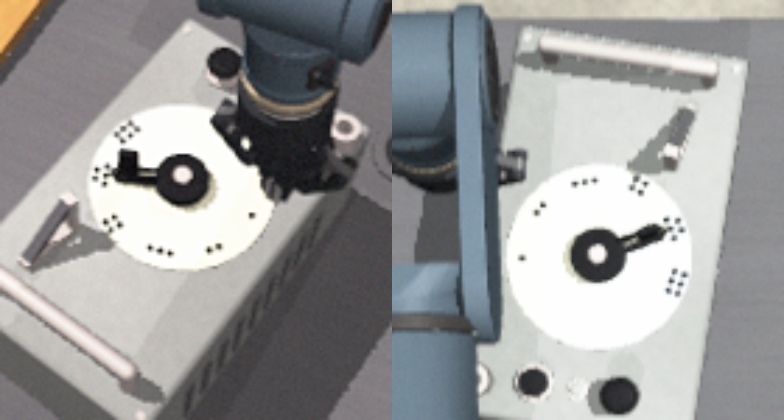

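Both views show the pointer at the five-dot mark (zoom (670,228) in the top view). Next I'll move over the start button. I'm turning the tool 90° so its wide side stays clear of the bush and the stop button.

Emit:
apply_moves([
  [[-0.02,0.008,0,-8],[-0.02,0.008,0,-8],[-0.02,0.008,0,-8],[-0.02,0,0,-8],[-0.02,-0.008,0,-8]],
])

```text
t: 9.15
tcp_pos: [0.5773, 0.1165, 0.4264]
tool_rot: [0.949, 0.315, -0.001, -0.028]
force: [0.6, -0.6, -0.5]
finger_gap: -0.0
```

Emit:
apply_moves([
  [[0,0,0,-8],[0,0,0,-8],[0,0,0,-8],[0,0,0,-8],[0,0,0,-8]],
])

```text
t: 9.65
tcp_pos: [0.5779, 0.1082, 0.4279]
tool_rot: [0.78, 0.625, 0.008, -0.025]
force: [0.2, -0.4, 0.6]
finger_gap: 0.001
```

Run:
```python
from h import *
tipto([.494,.1245],.25,1.42)
```

```text
t 9.65 tip [0.5766 0.1117 0.355 ] phi 1.35 F [ 0.2 -0.4  0.6] delta mm [-10.1 -80.3 107. ] spin -4.0 tilt [-0.019  0.048] tip polar 0.0723 2.305
```

Emit:
apply_moves([
  [[-0.003,-0.025,0,-4],[-0.003,-0.025,0,0],[-0.003,-0.025,0.02,0],[0,0,0.02,0],[0,0,0,0]],
])

```text
t: 10.15
tcp_pos: [0.5042, 0.1069, 0.3896]
tool_rot: [0.762, 0.648, 0.009, -0.021]
force: [-0.5, 0.3, 0.2]
finger_gap: -0.001
```

Run:
```python
from h import *
tipto([.494,.1245],.23,1.42)
```

```text
t 10.15 tip [0.5032 0.1101 0.3167] phi 1.409 F [-0.5  0.3  0.2] delta mm [ 9.2 -9.6 87.3] spin -0.6 tilt [-0.014  0.044] tip polar 0.1325 2.738
```

Emit:
apply_moves([
  [[0.01,-0.01,0.015,0],[0,0,0.02,0],[0,0,0.02,0],[0,0,0,0]],
])

```text
t: 10.55
tcp_pos: [0.5007, 0.1173, 0.3377]
tool_rot: [0.764, 0.644, 0.011, -0.018]
force: [0.3, -0.1, -0.5]
finger_gap: 0.002
```

Run:
```python
from h import *
tipto([.494,.1245],.222,1.42)
```

```text
t 10.55 tip [0.5003 0.1203 0.2648] phi 1.401 F [ 0.3 -0.1 -0.5] delta mm [ 1.3 -6.4 43. ] spin -1.1 tilt [-0.005  0.042] tip polar 0.1394 2.678
```

Emit:
apply_moves([
  [[0.002,-0.006,0.01,0],[0,-0.002,0.015,0],[0,0,0.012,0],[0,0,0,0]],
])

```text
t: 10.95
tcp_pos: [0.4967, 0.121, 0.3033]
tool_rot: [0.766, 0.643, 0.014, -0.015]
force: [0.1, -0.7, -0.5]
finger_gap: 0.002
```

Run:
```python
from h import *
tipto([.494,.1245],.207,1.42)
p,d=manip.snapshot("scene");cv2.imwrite("pics/scene5.png",p[:,:,::-1])
cv2.imwrite("pics/z5.png",cv2.resize(cv2.imread("pics/scene5.png")[120:260,280:420],None,fx=4,fy=4,interpolation=2))
```

```text
t 10.95 tip [0.4969 0.124  0.2304] phi 1.397 F [ 0.1 -0.7 -0.5] delta mm [-0.9 -2.9 23.4] spin -1.3 tilt [0.003 0.041] tip polar 0.1441 2.666
```

View pics/z5.png

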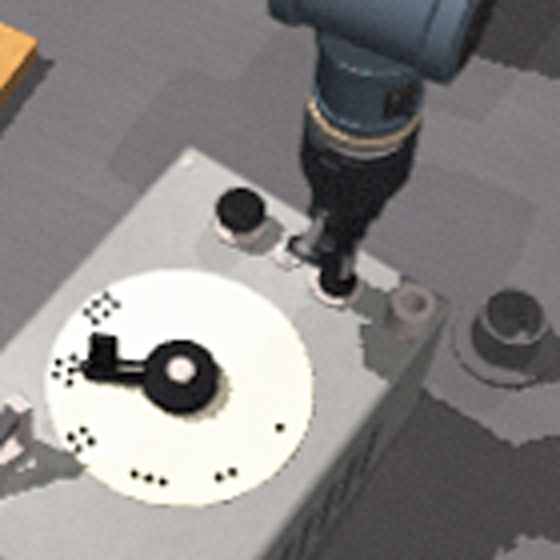

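The fingers are right above the start button at (335,280) in the zoom, with the bush and stop well clear. Pressing now.

Emit:
apply_moves([
  [[0,-0.003,0.007,0],[0,0,0.006,0],[0,0,0.005,0],[0,0,0.003,0]],
])

```text
t: 11.4
tcp_pos: [0.4959, 0.1223, 0.2847]
tool_rot: [0.766, 0.643, 0.017, -0.012]
force: [-1.0, -0.9, 1.9]
finger_gap: 0.001
```

Run:
```python
from h import *
tipto([.494,.1245],.207,1.42)
```

```text
t 11.4 tip [0.4967 0.1253 0.2118] phi 1.397 F [-1.  -0.9  1.9] delta mm [-1.4 -2.5  4.7] spin -1.3 tilt [0.011 0.041] tip polar 0.1449 2.659
```

Contact at about 1.9 N. I'll continue until the force rises past 4.5 N.

Emit:
apply_moves([
  [[0,0,0.003,0],[0,0,0.003,0],[0,0,0.003,0]],
])

```text
t: 11.7
tcp_pos: [0.4961, 0.1223, 0.2801]
tool_rot: [0.765, 0.643, 0.017, -0.011]
force: [-9.2, -2.8, 32.2]
finger_gap: 0.0
```

Run:
```python
from h import *
tipto([.494,.1245],.207,1.42)
```

```text
t 11.7 tip [0.4969 0.1252 0.2072] phi 1.398 F [-9.2 -2.8 32.2] delta mm [-1.2 -2.7  0.1] spin -1.3 tilt [0.012 0.04 ] tip polar 0.1447 2.658
```

32 N with the tip at 0.207, so the button is bottomed. I'll hold briefly and lift off.

Emit:
apply_moves([
  [[0,0,0,0],[0,0,-0.01,0],[0,0,-0.03,0],[0,0,-0.04,0],[0,0,-0.04,0]],
])

```text
t: 12.2
tcp_pos: [0.4923, 0.1176, 0.4008]
tool_rot: [0.765, 0.643, 0.013, -0.015]
force: [0.5, 0.3, 0.4]
finger_gap: -0.004
```

Emit:
apply_moves([
  [[-0.02,0,-0.02,0],[-0.04,0,0,0],[-0.04,0,0,0],[-0.04,0,0,0],[-0.04,0,0,0]],
])

```text
t: 12.7
tcp_pos: [0.4647, -0.0617, 0.4232]
tool_rot: [0.762, 0.647, 0.021, -0.008]
force: [1.6, -1.0, -0.1]
finger_gap: -0.001
```

Emit:
apply_moves([
  [[-0.04,0,0,0],[-0.03,0,0,0],[0,0,0,0],[0,0,0,0],[0,0,0,0]],
])

```text
t: 13.2
tcp_pos: [0.4522, -0.1375, 0.4206]
tool_rot: [0.764, 0.644, 0.021, -0.007]
force: [-0.6, -1.2, -0.4]
finger_gap: -0.001
```

Run:
```python
from h import *
tipto([.494,.1245],.207)
for n in("scene","top"):
    p,d=manip.snapshot(n);cv2.imwrite(f"pics/{n}6.png",p[:,:,::-1])
    W=cloud(n,d);W0=cloud(n,np.load(f"pics/{n}0d.npy"))
    for nm,xy in (("start",(.494,.124)),("stop",(.481,.035))):
        for k,w in (("before",W0),("now",W)):
            m=(np.hypot(w[...,0]-xy[0],w[...,1]-xy[1])<.010)&(w[...,2]<.25);print(n,nm,k,m.sum(),np.median(w[m][:,2]) if m.any() else None)
    a,b=cv2.imread(f"pics/{n}0.png"),cv2.imread(f"pics/{n}6.png")
a=np.hstack([cv2.resize(cv2.imread("pics/scene6.png")[150:300,260:400],None,fx=2.8,fy=2.8),cv2.resize(cv2.imread("pics/top6.png")[85:235,220:360],None,fx=2.8,fy=2.8)])
cv2.imwrite("pics/z6.png",a)
```

```text
t 13.2 tip [ 0.4539 -0.1347  0.3477] phi 1.401 F [-0.6 -1.2 -0.4] delta mm [256.2  -6.7 151.4] spin None tilt [0.024 0.038] tip polar 0.2577 -2.297
scene start before 29 0.21264498058171677
scene start now 33 0.21261613453177414
scene stop before 26 0.23059713595498582
scene stop now 29 0.23096236867534914
top start before 38 0.21334607955535276
top start now 39 0.2134592515666402
top stop before 39 0.2309682662101657
top stop now 39 0.23185189939600157
```

View pics/z6.png

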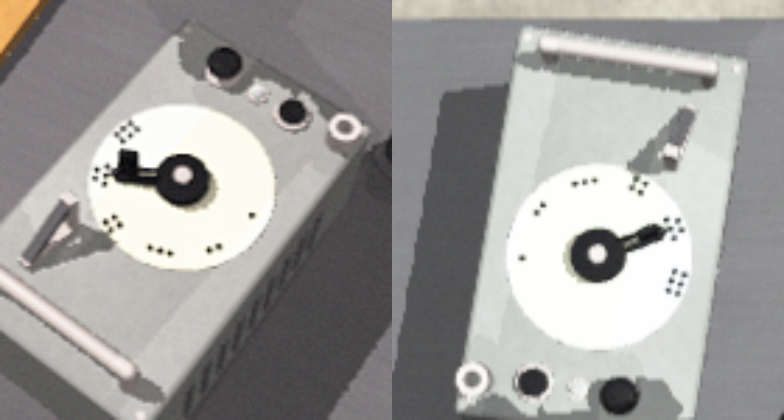

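View pics/top6.png

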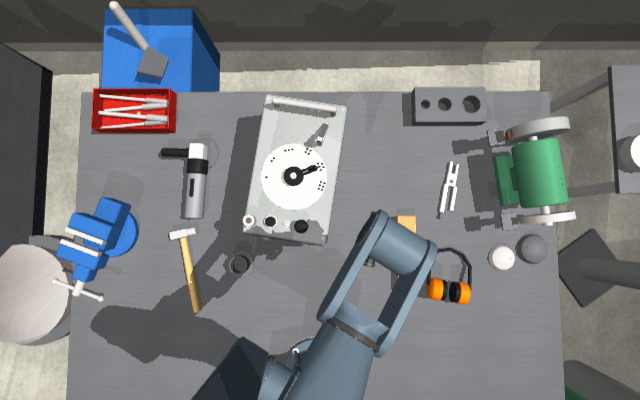

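The pointer is at five dots in both views (top zoom (670,228)). Both buttons are up, and the bush, magnet and bench things are where they were. The arm is clear, so I'm handing in.

Run:
```python
from station import manip
print(manip.sense()["qd"].round(3)); print(manip.sign_off())
```

```text
[ 0.008 -0.001 -0.001 -0.001 -0.001 -0.001]
the job is handed in; nothing more can be done
None
```

The range switch is at the five-dot mark and the start button has been pressed fully down and let up again. The job was handed in at about 13.3 s of the 64 s allowed; no verdict is reported.

- **Switch:** I pushed the tab clockwise three clicks, from two dots to five, using the outside of the shut fingers. After each click the force on the fingers dropped away. Both cameras showed the pointer at five dots before I pressed start, and again at the end.
- **Start button:** I pressed it until it bottomed, at 32 N with the fingertips at z = 0.207 m. Afterwards its top measured the same height as at the start (0.213 m), so it is up.
- **Stop button and other things:** The stop button was not touched, and its height is unchanged to within 1 mm. In the last pictures I saw nothing moved. That check was by eye, and the arm hid part of the rod carton. The arm ended clear of everything.

**What disagreed:** The two cameras placed the switch pivot about 3 mm apart, so I used a position between them. The tool also picked up a tilt of up to about 4° during the moves, so I steered by the fingertip position.

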